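# Hold a terminal board flush on the tilted test stage

### The arm

A 6-joint arm with a two-finger parallel gripper is mounted at the origin on the work surface. World frame = base frame: x ahead of the robot, y to its left, z up, the work surface at z = 0. Lengths are in m, angles in rad, forces in N, time in s.
With the tool pointing down it reaches from about 0.375 to 0.9 m from the base axis. Payload 3.1 kg.
Tool frame: the origin (TCP) lies on the centre line of the jaws, within the pads' length; the fingertips stand robot.tip_reach ahead of it and the grasp point (between the pads) lies 8 mm behind it (robot.tip_reach is the distance from the TCP to the fingertips, in m); z points along the fingers, y is the line along which they close (so a half turn about z gives the same grasp; the last joint's range is limited). The gripper opens to 87 mm and grips with 3 to 60 N. Pads are 19 mm wide; open, the fingers measure 117 mm over their backs; the gripper's body (75 mm by 190 mm) begins 51 mm behind the grasp point.
Start: joints at [-1.371, 0.527, 1.433, -0, 1.181, -0.178], TCP at [0.231, -0.581, 0.234] pointing down, gripper open.
Joint ranges: [-3.08, 3.08], [-0.75, 2.2], [0.22, 2.44], [-1.43, 4.57], [0, 2.65], [-2.85, 2.85]. Speed limits (rad/s): [2.79, 2.79, 3.14, 3.14, 3.14, 3.14].

### API

Orientations are given as a unit quaternion [x, y, z, w].
In Python, from rig import robot gives the robot as it stands.
- The arm moves only by the tool jog_arm, never from a script. Its argument "motion" is one flat list of numbers, 7 for each row, row after row: the shift along the tool's x, y, z scaled (see below), then the turn, a rotation vector about the tool's x, y, z scaled (see below), then the gripper's target within -1 to 1 (shut at 1, half-way at 0, fully open at -1). In form: [x, y, z, rx, ry, rz, hand, x, y, z, rx, ry, rz, hand, ...]. A call has 1 to 12 rows; each row shifts and turns the commanded pose from where the row before left it, along the tool's axes as they then stand; what a row does not reach is not made up. The controller multiplies each number of a shift by 4 cm and each number of a turn by 4 degrees. A row lasts 1/8 s, in which the tool goes at most 62.5 mm and 10.7 degrees, less where a joint would pass 70% of its speed; a pose out of reach is approached as far as the arm can. A call with a number of a shift or a turn outside -1 to 1 is refused whole. A call with a gripper value outside its range is refused whole. The fingers move at their own pace and stop on an object; "grip_force" is the grip in N (left out, the last holds). Time passes only in rows, so rows that do not move let the fingers close. It gives the time, the measured TCP pose, the force, the opening and the grip force at its end, in the units of the state.
- robot.get_obs(): the state, without advancing time (a new reading comes with each control period).
- robot.camera(name): name is "scene" or "top" or "wrist"; returns the picture (480x640x3 uint8, blue, green, red); there is no depth.
- robot.calibration(name): a dict with "fx", "fy", "cx", "cy" (pixels), "R" (3x3) and "t" (3): a world point X has camera coordinates R X + t; the wrist camera has in their place "T_tool_cam" (4x4, takes a point from camera to tool coordinates, whose origin is the TCP and whose axes are the flange's). Camera axes: x right, y down, z forward; pixel columns grow to the right and rows downward; lengths in m; the calibration is good to about 2 mm. A picture is of the moment at which its call begins: read the wrist's pose just before it. calibration takes no time and is no camera call.
- robot.hand_in(): hands the job in; it is judged then, once.
The state is a dict: "time": time; "q": joint angles; "joint_velocities": joint speeds; "joint_torque": joint torques, N m; "position": TCP position; "tool_rot": TCP orientation; "ft_force": force on the tool from outside, world axes, zero at the start; "moment": the same for the moment, N m; "grip_width": finger opening in m; "grip_force": force on a finger pad.
Only numpy, scipy, OpenCV 4.12 (cv2) and the standard library are available. Lean on these libraries where they do the work, as an engineer would, in place of code of your own. Each camera call takes 0.05 s, during which the arm holds its last target. There are 200 camera calls.

### The job

Pick up the brown terminal board by its black rib, tilt it to match the sloping face of the blue-based test stage and lay it flush and centred on that face with the rib running up the slope; then press the sprung face in by about half of its 12 mm travel, never down to its stop. Finish while still holding the board pressed flush there, without letting go, for the test to run. Leave the green spare board and everything else on the bench where it is.

Things in the scene. Friction and masses are not known exactly. Their poses are not given: they have to be found in the camera images.
- board_mid (a point): Centre of the loose brown terminal board, half-way up (23 mm over its flat underside), inside the rib. Plate 110 (x) x 84 (y) x 6 mm; on its top, centred, a black rib to grip: 60 long (x), 16 wide (y), 40 mm high. Four brass studs 13 mm high at x 43, y 28 mm either way. Starts flat on the bench, rib up, 100 to 170 g. x along the rib, z up out of the plate; a half turn about z changes nothing.
- board: The same brown board, origin at the centre of its underside, same axes.
- face_mid (a point): Centre of the stage's sloping face: grey plate with yellow border, 116 (x) x 90 (y) mm, about 0.1 m above the bench. z: outward normal, leaning back towards the robot by 14 to 34 degrees from vertical (differs each time); x points up the slope, y is level. The face sinks against z with joint face. With the board flush and centred, board_mid is 23 mm out along z.
- face (a joint): How far the sprung face has been pushed in along its normal, m: 0 out (as it starts), 0.012 at its stop. It begins to give at about 4 N, and takes 0.8 N more per mm (about 8 to 9 N at half travel).
- stage: The test stage, fixed to the bench: blue base plate 170 x 140 x 14 mm, two aluminium cheeks 84 mm high and 126 mm apart, between them a stiff cradle with the face; its slope stays as set when pushed. Origin under the centre of the base, z up, x level in the up-slope direction. Around the face nothing stands proud of it.
- spare_mid (a point): Bystander: loose green spare board of the same shape as the brown one, its centre 23 mm above the bench.
- spool_mid (a point): Bystander: centre of a red spool, 56 mm in diameter, 54 mm high, upright.
- transformer_mid (a point): Bystander: centre of a small transformer, 66 x 75 x 50 mm.
- driver_grip (a point): Bystander: handle of a red screwdriver, 170 mm long, lying on the bench.
- bolt_mid (a point): Bystander: a steel bolt standing on its head, 26 mm in diameter, 49 mm high; point 20 mm up.
- jar_mid (a point): Bystander: centre of a small jar with a blue lid, 48 mm in diameter, 60 mm high.

How it is judged:
On the way, in this order (a step that is already met when the one before it is completed fails the run):
1. the brown board is lifted clear of the bench in the fingers (height (world z) of board_mid above 0.06 m and contact force between the fingers and board above 2 N and contact force between board and stage below 0.1 N), for 0.2 s.
2. the board is held flush and centred on the sloping face, pressing it about half-way in (angle between the z axis of board_mid and the z axis of face_mid, either way round below 0.06 rad and angle between the x axis of board_mid and the x axis of face_mid, either way round below 0.1 rad and x of board_mid in the frame of face_mid between -0.008 and 0.008 m and y of board_mid in the frame of face_mid between -0.008 and 0.008 m and z of board_mid in the frame of face_mid between 0.0205 and 0.0255 m and value of joint face between 0.003 and 0.0095 m and contact force between board and stage above 3 N and contact force between the fingers and board above 2 N), for 0.5 s.
At the end, for the whole second after the job is handed in: The brown board is still held in the fingers and lies flush on the sloping face (within 3.4 degrees, underside on the face), centred within 8 mm each way, rib up the slope within 5.7 degrees, pressing the face 3 to 9.5 mm in, and at rest (all of step 2 and linear speed of board below 0.02 m/s); the arm keeps its last pose, push and grip.
It fails at once if the face is driven down to its stop (value of joint face above 0.0117 m).
It fails at once if a bystander is moved by more than 20 mm (distance of any of spare_mid, spool_mid, transformer_mid, driver_grip, bolt_mid, jar_mid from where it was at the start of the episode above 0.02 m).
It also fails if it takes over 38 s, if anything falls off the work surface, if the arm or the gripper's body presses on something with over 40 N, if the wrist force passes 120 N, or if a joint passes its speed limit or range.

## Working session

There is one attempt and no reset: what is moved stays moved. The work goes in short steps, Python scripts to look and compute and a tool call to move; the robot and the scene stay as the last step left them, time stands still between calls to the robot, and variables do not carry over. Pictures are saved under pics/ and viewed, at most 10 in all, crops included, and the job is handed in when it is done.

Besides the shell and the picture viewer there is one more tool, called as name(argument=value, ...) on one line, values as JSON. jog_arm: Moves the arm, as the interface text tells. Shifts and turns lie within -1 to 1; 1 stands for 4 cm of shift or 4 degrees of turn. Its arguments: {"type":"object","properties":{"motion":{"type":"array","items":{"type":"number"}},"grip_force":{"type":"number"}},"required":["motion"]}

```bash
mkdir -p pics; ls; python3 - <<'E'
from rig import robot
import cv2,json
for n in("scene","top"):
    cv2.imwrite(f"pics/{n}0.png",robot.camera(n)); c=robot.calibration(n); print(n,c)
print(robot.calibration("wrist")); print(robot.get_obs(), robot.tip_reach)
E
```

```text
pics
scene {'fx': 549.608288942688, 'fy': 549.608288942688, 'cx': 320.8663167065916, 'cy': 240.5969058934492, 'R': array([[ 0.55059166,  0.83466997,  0.01322398],
       [ 0.55302489, -0.352846  , -0.75476034],
       [-0.62530976,  0.42287794, -0.65586733]]), 't': array([-0.25357196, -0.26829242,  1.95105148])}
top {'fx': 547.9458150158221, 'fy': 547.9458150158221, 'cx': 320.8547791186277, 'cy': 241.08479721934043, 'R': array([[-0.01509538, -0.99982255, -0.01126905],
       [-0.99574414,  0.01605666, -0.09075124],
       [ 0.09091608,  0.00985117, -0.99580983]]), 't': array([-0.02397725,  0.55367151,  1.221261  ])}
{'fx': 369.9304966711953, 'fy': 369.9304966711953, 'cx': 320.44635347266086, 'cy': 236.53520622094683, 'T_tool_cam': array([[-7.27043226e-04, -9.55343367e-01, -2.95497077e-01,
         8.17672176e-02],
       [ 9.99999684e-01, -7.89894968e-04,  9.33272239e-05,
        -6.01599646e-04],
       [-3.22571198e-04, -2.95496916e-01,  9.55343639e-01,
        -1.51045284e-01],
       [ 0.00000000e+00,  0.00000000e+00,  0.00000000e+00,
         1.00000000e+00]])}
{'time': 0.1, 'q': array([-1.37149107e+00,  5.28374026e-01,  1.43377575e+00, -1.92904680e-05,
        1.18139130e+00, -1.78489087e-01]), 'joint_velocities': array([-0.00023413, -0.00119389, -0.0030733 , -0.00032731, -0.00113242,
        0.00036029]), 'joint_torque': array([-1.10897785e-03, -4.40985417e+01, -1.77151233e+01,  6.35217852e-02,
        5.33868000e-02, -4.18219111e-05]), 'position': array([ 0.23044502, -0.58027882,  0.23266846]), 'tool_rot': array([ 9.82210761e-01,  1.87779315e-01, -1.90585450e-05, -9.74062212e-04]), 'ft_force': array([-0.00523134,  0.53277369,  0.50870126]), 'moment': array([-0.02974134,  0.00136292, -0.04203778]), 'grip_force': 0.0, 'grip_width': 0.08649463534227743} 0.011
```

View pics/scene0.png

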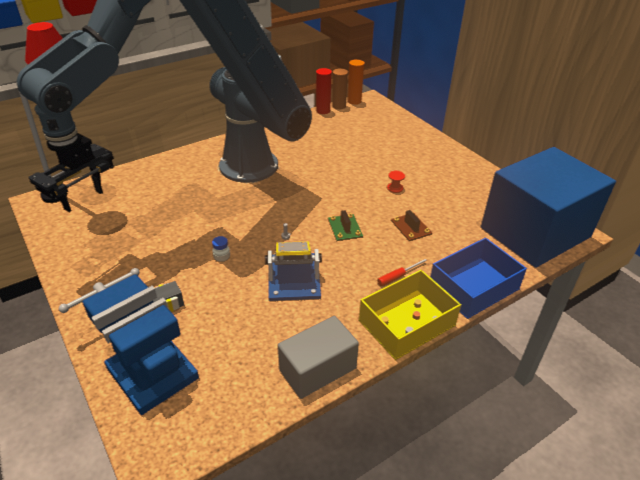

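View pics/top0.png

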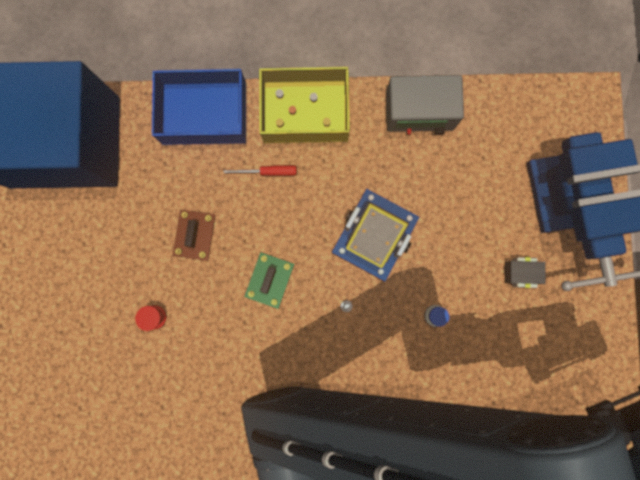

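Top view: brown board at (193,235) with its rib near vertical in the image, stage face at (376,235), green spare at (269,280), spool at (150,318), bolt at (347,305), jar at (437,316). The scene view agrees with this.

```bash
cat > h.py <<'E'
from rig import robot
import cv2,numpy as np
from scipy.spatial.transform import Rotation as Ro
def cam(n,obs=None):
    c=robot.calibration(n); K=np.array([[c['fx'],0,c['cx']],[0,c['fy'],c['cy']],[0,0,1.]])
    if n=='wrist':
        T=np.eye(4); T[:3,:3]=Ro.from_quat(obs['tool_rot']).as_matrix(); T[:3,3]=obs['position']
        T=T@c['T_tool_cam']; R=T[:3,:3].T; return K,R,-R@T[:3,3]
    return K,c['R'],c['t']
def ray(C,uv):
    K,R,t=C; uv=np.atleast_2d(uv).astype(float)
    d=np.c_[uv,np.ones(len(uv))]@np.linalg.inv(K).T@R
    return -R.T@t,d
def cast(C,uv,z):
    o,d=ray(C,uv); return o+d*((z-o[2])/d[:,2])[:,None]
def blobs(img,lo,hi,amin=100):
    m=cv2.inRange(cv2.cvtColor(img,cv2.COLOR_BGR2HSV),lo,hi)
    m=cv2.morphologyEx(m,cv2.MORPH_CLOSE,np.ones((3,3)))
    cs=cv2.findContours(m,cv2.RETR_EXTERNAL,cv2.CHAIN_APPROX_NONE)[0]
    return sorted([c for c in cs if cv2.contourArea(c)>amin],key=cv2.contourArea,reverse=True)
def near(cs,uv): return min(cs,key=lambda c:np.hypot(*(np.array(cv2.minAreaRect(c)[0])-uv)))
def delta(pos,R,obs=None):
    """shift (m) and rotvec (deg) in tool axes from measured pose to target"""
    o=obs or robot.get_obs(); R0=Ro.from_quat(o['tool_rot'])
    return np.round(R0.inv().apply(np.array(pos)-o['position'])*1e3,1),np.round((R0.inv()*R).as_rotvec(degrees=True),2)
E
python3 - <<'E'
from h import *
I=cv2.imread('pics/top0.png');C=cam('top')
H=cv2.cvtColor(I,cv2.COLOR_BGR2HSV)
for p in[(185,250),(205,225),(193,235),(345,235),(376,210),(400,215)]: print(p,H[p[1],p[0]])
# two-point-based ground estimates
for n,p,z in[('board',(193.5,235.5),.006),('rib0',(193,222),.046),('rib1',(190,247),.046),('face',(376.5,236),.1),('spare',(269,280),.006),('spool',(149,318),.05),('bolt',(347,304),.045),('jar',(437,316),.06)]:
    print(n,cast(C,p,z).round(3))
y=near(blobs(I,(22,120,100),(35,255,255)),(376,236)); print('yel',cv2.minAreaRect(y),cv2.boxPoints(cv2.minAreaRect(y)))
b=near(blobs(I,(105,100,50),(125,255,255)),(376,235)); print('base',cv2.minAreaRect(b))
q=cv2.boxPoints(cv2.minAreaRect(b)); print(cast(C,q,.014).round(3))
g=near(blobs(I,(3,100,40),(12,255,130)),(193,235)); print('brown',cv2.minAreaRect(g)); print(cast(C,cv2.boxPoints(cv2.minAreaRect(g)),.006).round(3))
E
```

```text
(185, 250) [  9 142 138]
(205, 225) [  9 150 131]
(193, 235) [ 11 127  66]
(345, 235) [111  93 123]
(376, 210) [ 26 128 177]
(400, 215) [109 100 112]
board [[0.573 0.263 0.006]]
rib0 [[0.599 0.254 0.046]]
rib1 [[0.543 0.26  0.046]]
face [[ 0.555 -0.152  0.1  ]]
spare [[0.467 0.088 0.006]]
spool [[0.387 0.349 0.05 ]]
bolt [[ 0.411 -0.089  0.045]]
jar [[ 0.382 -0.283  0.06 ]]
yel ((376.2637634277344, 235.29588317871094), (43.82037353515625, 51.609153747558594), 28.300758361816406) [[344.73853 247.62843]
 [369.20642 202.18808]
 [407.789   222.96333]
 [383.3211  268.4037 ]]
base ((364.4851989746094, 254.8966522216797), (58.180721282958984, 24.496047973632812), 28.70595359802246)
[[ 0.529 -0.06   0.014]
 [ 0.579 -0.088  0.014]
 [ 0.512 -0.203  0.014]
 [ 0.464 -0.175  0.014]]
brown ((194.3671112060547, 234.14697265625), (34.54884719848633, 45.46672058105469), 8.426968574523926)
[[0.53  0.308 0.006]
 [0.635 0.293 0.006]
 [0.622 0.213 0.006]
 [0.517 0.228 0.006]]
```

jog_arm(motion=[0.93, -0.57, -0.04, 0, 0, 0, -1, 0.93, -0.57, -0.04, 0, 0, 0, -1, 0.93, -0.57, -0.04, 0, 0, 0, -1, 0.93, -0.57, -0.04, 0, 0, 0, -1, 0.93, -0.57, -0.04, 0, 0, 0, -1, 0.93, -0.57, -0.04, 0, 0, 0, -1, 0.93, -0.57, -0.04, 0, 0, 0, -1, 0.93, -0.57, -0.04, 0, 0, 0, -1, 0.93, -0.57, -0.04, 0, 0, 0, -1, 0.93, -0.57, -0.04, 0, 0, 0, -1, 0.93, -0.57, -0.04, 0, 0, 0, -1, 0.93, -0.57, -0.04, 0, 0, 0, -1])

```text
time: 1.6
position: [0.545, -0.1606, 0.2524]
tool_rot: [0.982, 0.188, -0.0, -0.0]
ft_force: [0.5, -0.0, 0.1]
grip_width: 0.0873
grip_force: 0.0
```

jog_arm(motion=[0, 0, 0, 0, 0, 1, -1, 0, 0, 0, 0, 0, 1, -1, 0, 0, 0, 0, 0, 1, -1, 0, 0, 0, 0, 0, 1, -1, 0, 0, 0, 0, 0, 1, -1, 0, 0, 0, 0, 0, 1, -1, 0, 0, 0, 0, 0, 1, -1, 0, 0, 0, 0, 0, 1, -1, 0, 0, 0, 0, 0, 1, -1, 0, 0, 0, 0, 0, 1, -1, 0, 0, 0, 0, 0, 1, -1, 0, 0, 0, 0, 0, 1, -1])

```text
time: 3.1
position: [0.5442, -0.1617, 0.2523]
tool_rot: [0.973, -0.229, -0.001, -0.0]
ft_force: [-0.3, 1.2, -0.9]
grip_width: 0.0875
grip_force: 0.0
```

```bash
python3 - <<'E'
from h import *
o=robot.get_obs(); cv2.imwrite('pics/w1.png',robot.camera('wrist')); np.save('w1.npy',o,allow_pickle=True)
print(o['time'],o['position'],Ro.from_quat(o['tool_rot']).as_matrix().round(3),o['ft_force'])
E
```

```text
3.1 [ 0.54420428 -0.1617239   0.25226603] [[ 0.895 -0.446 -0.001]
 [-0.446 -0.895  0.001]
 [-0.001 -0.    -1.   ]] [-0.32315615  1.2402298  -0.91529711]
```

View pics/w1.png

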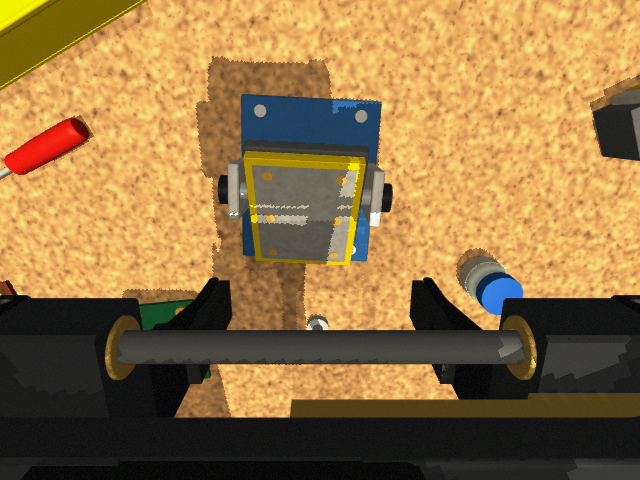

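Wrist view: the face's yellow border has corners near (247,154), (366,158), (351,264) and (258,263). It is wider, so nearer, at the top. The bolt is at (317,323) and the jar at (495,290). I'll shift the arm and take a second view to triangulate the corners.

jog_arm(motion=[-0.8, 0.5, -0.5, 0, 0, 0, -1, -0.8, 0.5, -0.5, 0, 0, 0, -1, 0, 0, 0, 0, 0, 0, -1])

```text
time: 3.52
position: [0.468, -0.1694, 0.2939]
tool_rot: [0.974, -0.228, 0.0, 0.0]
ft_force: [-0.2, -0.6, -0.2]
grip_width: 0.0872
grip_force: 0.0
```

```bash
cat > face.py <<'E'
from h import *
def quad(I,guess):
    m=cv2.inRange(cv2.cvtColor(I,cv2.COLOR_BGR2HSV),(22,140,90),(35,255,255))
    m[:,:]=m; cs=cv2.findContours(cv2.morphologyEx(m,cv2.MORPH_CLOSE,np.ones((5,5))),cv2.RETR_EXTERNAL,cv2.CHAIN_APPROX_NONE)[0]
    cs=[c for c in cs if cv2.contourArea(c)>2000]; c=near(cs,guess); h=cv2.convexHull(c)
    q=cv2.approxPolyN(h,4,ensure_convex=True).reshape(4,2).astype(float)
    return q,cv2.contourArea(c)
def order(q):  # TL,TR,BR,BL
    s=q[np.argsort(q[:,1])]; a=s[:2][np.argsort(s[:2,0])]; b=s[2:][np.argsort(-s[2:,0])]; return np.r_[a,b]
E
python3 - <<'E'
from face import *
o2=robot.get_obs(); I2=robot.camera('wrist'); cv2.imwrite('pics/w2.png',I2)
o1=np.load('w1.npy',allow_pickle=True).item(); I1=cv2.imread('pics/w1.png')
P=[]
obj=np.array([[58,45,0],[58,-45,0],[-58,-45,0],[-58,45,0]])/1e3
qs=[];Cs=[]
for I,o in((I1,o1),(I2,o2)):
    q,a=quad(I,(306,200)); q=order(q); print(q.round(1).tolist(),a); C=cam('wrist',o); qs.append(q);Cs.append(C)
    n,rs,ts,e=cv2.solvePnPGeneric(obj,q,C[0],None,flags=cv2.SOLVEPNP_IPPE)
    for r,t,ee in zip(rs,ts,e):
        Rm=C[1].T@cv2.Rodrigues(r)[0]; p=C[1].T@(t.ravel()-C[2]); print('pnp',p.round(4),'n',Rm[:,2].round(3),'x',Rm[:,0].round(3),'err',ee)
pm=[C[0]@np.c_[C[1],C[2]] for C in Cs]
X=cv2.triangulatePoints(pm[0],pm[1],qs[0].T,qs[1].T); X=(X[:3]/X[3]).T; print(X.round(4))
x=(X[0]+X[1]-X[2]-X[3])/2; y=(X[0]+X[3]-X[1]-X[2])/2; n=np.cross(x,y); print(np.linalg.norm(x),np.linalg.norm(y),x/np.linalg.norm(x),n/np.linalg.norm(n),X.mean(0))
E
```

```text
[[242.0, 150.0], [367.0, 157.0], [350.0, 265.0], [255.0, 260.0]] 11746.5
pnp [ 0.5573 -0.1518  0.1041] n [-0.376  0.221  0.9  ] x [ 0.784 -0.442  0.436] err [0.3009499]
pnp [ 0.569  -0.1592  0.1156] n [ 0.676 -0.448  0.585] x [ 0.533 -0.252 -0.808] err [10.33852246]
[[195.0, 64.0], [311.0, 70.0], [307.0, 191.0], [218.0, 186.0]] 12097.5
pnp [ 0.556  -0.1508  0.1034] n [-0.37   0.222  0.902] x [ 0.789 -0.438  0.432] err [0.46305443]
pnp [ 0.5619 -0.1569  0.1104] n [ 0.297 -0.495  0.816] x [ 0.827 -0.293 -0.479] err [6.25015962]
[[ 0.6254 -0.1359  0.1223]
 [ 0.5798 -0.2165  0.1262]
 [ 0.4877 -0.1639  0.0737]
 [ 0.532  -0.0847  0.071 ]]
0.11830259362797357 0.0917586835013554 [ 0.78402432 -0.43889056  0.43895437] [-0.36658372  0.24328686  0.8980133 ] [ 0.55621683 -0.15026902  0.09830284]
```

View pics/w2.png

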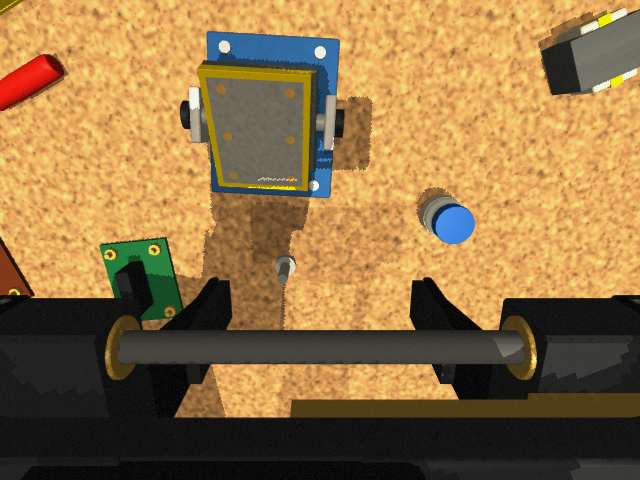

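Second wrist view: the face is seen cleanly, with corners near (202,66), (316,70), (307,190) and (217,186). The plate's side walls show a little, so I'll check using the inner edge of the border.

```bash
python3 - <<'E'
from face import *
o1=np.load('w1.npy',allow_pickle=True).item(); o2=robot.get_obs(); np.save('w2.npy',o2,allow_pickle=True)
qs=[];Cs=[]
for f,o,g in(('w1',o1,(306,210)),('w2',o2,(260,128))):
    I=cv2.imread(f'pics/{f}.png'); m=cv2.inRange(cv2.cvtColor(I,cv2.COLOR_BGR2HSV),(20,120,80),(36,255,255))
    cs,hi=cv2.findContours(m,cv2.RETR_CCOMP,cv2.CHAIN_APPROX_NONE)
    c=[c for c,h in zip(cs,hi[0]) if h[3]>=0 and cv2.contourArea(c)>3000]; print(f,len(c),[cv2.contourArea(k) for k in c])
    if not c: continue
    c=near(c,g); q=order(cv2.approxPolyN(cv2.convexHull(c),4,ensure_convex=True).reshape(4,2).astype(float)); print(q.tolist()); qs.append(q);Cs.append(cam('wrist',o))
    C=Cs[-1]
    for b in(4,5,6):
        obj=np.array([[58-b,45-b,0],[58-b,b-45,0],[b-58,b-45,0],[b-58,45-b,0]])/1e3
        n,rs,ts,e=cv2.solvePnPGeneric(obj,q,C[0],None,flags=cv2.SOLVEPNP_IPPE)
        Rm=C[1].T@cv2.Rodrigues(rs[0])[0]; p=C[1].T@(ts[0].ravel()-C[2]); print(b,p.round(4),Rm[:,2].round(3),Rm[:,0].round(3),e[0])
if len(qs)==2:
    pm=[C[0]@np.c_[C[1],C[2]] for C in Cs]
    X=cv2.triangulatePoints(pm[0],pm[1],qs[0].T,qs[1].T); X=(X[:3]/X[3]).T; print(X.round(4))
    x=(X[0]+X[1]-X[2]-X[3])/2; y=(X[0]+X[3]-X[1]-X[2])/2; n=np.cross(x,y); print(np.linalg.norm(x),np.linalg.norm(y),x/np.linalg.norm(x),n/np.linalg.norm(n),X.mean(0))
print(delta([.575,.262,.16],Ro.from_matrix(np.c_[[np.cos(-.135),np.sin(-.135),0],[np.sin(-.135),-np.cos(-.135),0],[0,0,-1]])))
E
```

```text
w1 1 [8830.5]
[[250.0, 164.0], [358.0, 169.0], [345.0, 262.0], [260.0, 258.0]]
4 [ 0.5524 -0.1486  0.0942] [-0.413  0.229  0.882] [ 0.768 -0.433  0.472] [0.106754]
5 [ 0.5539 -0.1497  0.1016] [-0.418  0.231  0.879] [ 0.765 -0.432  0.477] [0.1385357]
6 [ 0.5554 -0.1509  0.1091] [-0.423  0.234  0.875] [ 0.762 -0.431  0.483] [0.18099701]
w2 1 [9340.0]
[[204.0, 76.0], [303.0, 81.0], [303.0, 187.0], [223.0, 183.0]]
4 [ 0.5556 -0.148   0.0901] [-0.393  0.235  0.889] [ 0.78  -0.427  0.457] [0.12367681]
5 [ 0.5552 -0.1494  0.0985] [-0.401  0.236  0.885] [ 0.775 -0.427  0.465] [0.17759585]
6 [ 0.5548 -0.1507  0.1069] [-0.41   0.237  0.881] [ 0.771 -0.426  0.474] [0.23491229]
[[ 0.6139 -0.1387  0.1305]
 [ 0.5759 -0.207   0.1331]
 [ 0.4953 -0.1624  0.0808]
 [ 0.5339 -0.0932  0.0796]]
0.1055685181681111 0.0786945790398337 [ 0.76088614 -0.4265437   0.48899157] [-0.41696411  0.2560091   0.872124  ] [ 0.55475655 -0.15033365  0.10597846]
(array([ -97.1, -433.6,  133.2]), array([ 1.000e-02, -9.000e-02, -1.865e+01]))
```

jog_arm(motion=[-0.22, -0.985, 0.3, 0, 0, 0, -1, -0.22, -0.985, 0.3, 0, 0, 0, -1, -0.22, -0.985, 0.3, 0, 0, 0, -1, -0.22, -0.985, 0.3, 0, 0, 0, -1, -0.22, -0.985, 0.3, 0, 0, 0, -1, -0.22, -0.985, 0.3, 0, 0, 0, -1, -0.22, -0.985, 0.3, 0, 0, 0, -1, -0.22, -0.985, 0.3, 0, 0, 0, -1, -0.22, -0.985, 0.3, 0, 0, 0, -1, -0.22, -0.985, 0.3, 0, 0, 0, -1, -0.22, -0.985, 0.3, 0, 0, 0, -1])

```text
time: 4.95
position: [0.5757, 0.2641, 0.159]
tool_rot: [0.974, -0.227, -0.0, 0.0]
ft_force: [0.6, -0.7, -0.4]
grip_width: 0.0868
grip_force: 0.0
```

jog_arm(motion=[0, 0, 0, 0, 0, -0.93, -1, 0, 0, 0, 0, 0, -0.93, -1, 0, 0, 0, 0, 0, -0.93, -1, 0, 0, 0, 0, 0, -0.93, -1, 0, 0, 0, 0, 0, -0.93, -1, 0, 0, 0, 0, 0, 0, -1])

```text
time: 5.7
position: [0.5752, 0.2626, 0.1595]
tool_rot: [0.998, -0.068, -0.001, 0.0]
ft_force: [-0.6, 0.5, 0.8]
grip_width: 0.0875
grip_force: 0.0
```

```bash
python3 - <<'E'
from h import *
o=robot.get_obs(); I=robot.camera('wrist'); cv2.imwrite('pics/w3.png',I); np.save('w3.npy',o,allow_pickle=True)
C=cam('wrist',o); print(o['time'],o['position'])
cs=blobs(I,(5,90,40),(12,255,170),800); 
for c in cs[:4]: print(cv2.minAreaRect(c))
E
```

```text
5.7 [0.57523663 0.26262959 0.15950101]
((320.96197509765625, 218.9404296875), (102.3332748413086, 125.11322021484375), 1.1233028173446655)
```

View pics/w3.png

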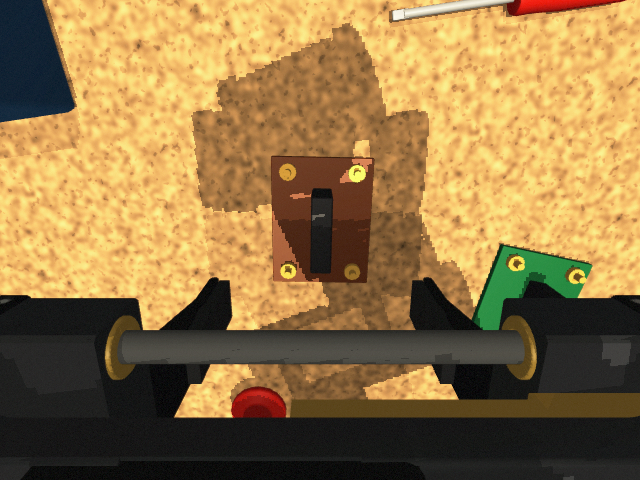

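Close view: the brown plate has corners at (272,156), (373,158), (368,282) and (273,281). The studs are at (288,172), (357,173), (352,271) and (288,271), and the rib runs from (321,190) to (320,272).

```bash
python3 - <<'E'
from h import *
o=np.load('w3.npy',allow_pickle=True).item(); C=cam('wrist',o)
for P,z in(([(272,156),(373,158),(368,282),(273,281)],.006),([(288,172),(357,173),(352,271),(288,271)],.013)):
    X=cast(C,P,z); d=X[0]+X[1]-X[2]-X[3]; print(X.round(4).tolist(),X.mean(0),np.degrees(np.arctan2(d[1],d[0])),np.linalg.norm(d)/2)
    y=np.degrees(np.arctan2(d[1],d[0])); a=np.radians(y)
    print(delta([*X.mean(0)[:2],.024],Ro.from_matrix(np.c_[[np.cos(a),np.sin(a),0],[np.sin(a),-np.cos(a),0],[0,0,-1]])))
E
```

```text
[[0.6353, 0.2945, 0.006], [0.6227, 0.2139, 0.006], [0.5145, 0.2285, 0.006], [0.527, 0.3127, 0.006]] [0.5748878 0.2623933 0.006    ] -8.637692383475384 0.10944109802866739
(array([-2.000e-01,  1.000e-01,  1.357e+02]), array([0.01, 0.05, 0.86]))
[[0.6217, 0.283, 0.013], [0.6134, 0.2285, 0.013], [0.53, 0.2418, 0.013], [0.5375, 0.2968, 0.013]] [0.57567244 0.26254196 0.013     ] -9.163751858867561 0.08487732899273354
(array([ 6.000e-01, -1.000e-01,  1.357e+02]), array([0.01, 0.05, 1.39]))
```

jog_arm(motion=[0, 0, 0.8, 0, 0, 0.25, -1, 0, 0, 0.8, 0, 0, 0, -1, 0, 0, 0.8, 0, 0, 0, -1, 0, 0, 0.6, 0, 0, 0, -1, 0, 0, 0.4, 0, 0, 0, -1, 0, 0, 0, 0, 0, 0, -1, 0, 0, 0, 0, 0, 0, 1, 0, 0, 0, 0, 0, 0, 1, 0, 0, 0, 0, 0, 0, 1, 0, 0, 0, 0, 0, 0, 1, 0, 0, 0, 0, 0, 0, 1, 0, 0, 0, 0, 0, 0, 1], grip_force=40)

```text
time: 7.25
position: [0.5751, 0.262, 0.0248]
tool_rot: [0.997, -0.076, 0.0, -0.0]
ft_force: [0.1, -0.3, 0.9]
grip_width: 0.0352
grip_force: 0.0
```

jog_arm(motion=[0, 0, 0, 0, 0, 0, 1, 0, 0, 0, 0, 0, 0, 1])

```text
time: 7.5
position: [0.5751, 0.262, 0.0247]
tool_rot: [0.997, -0.076, -0.0, -0.0]
ft_force: [0.5, 0.2, -0.2]
grip_width: 0.0156
grip_force: 40.0
```

jog_arm(motion=[0, 0, -0.5, 0, 0, 0, 1, 0, 0, -0.9, 0, 0, 0, 1, 0, 0, -0.9, 0, 0, 0, 1, 0, 0, -0.9, 0, 0, 0, 1, 0, 0, -0.9, 0, 0, 0, 1, 0, 0, -0.9, 0, 0, 0, 1, 0, 0, 0, 0, 0, 0, 1, 0, 0, 0, 0, 0, 0, 1])

```text
time: 8.5
position: [0.5742, 0.2617, 0.2245]
tool_rot: [0.997, -0.076, -0.001, 0.0]
ft_force: [0.0, -0.3, -1.2]
grip_width: 0.0158
grip_force: 40.0
```

```bash
cat >> h.py <<'E'
def target(tilt=27.7,head=-29.2,c=(.5555,-.1505,.103),out=.0247):
    t,a=np.radians([tilt,head]); h=np.array([np.cos(a),np.sin(a),0])
    x=np.cos(t)*h+[0,0,np.sin(t)]; n=-np.sin(t)*h+[0,0,np.cos(t)]; z=-n
    return np.array(c)+n*out, Ro.from_matrix(np.c_[x,np.cross(z,x),z])
E
python3 - <<'E'
from h import *
o=robot.get_obs(); print(o['position'],o['grip_width'],o['grip_force'])
p,R=target(out=.1); print(p,delta(p,R))
R1=target(tilt=0)[1]; R0=Ro.from_quat(o['tool_rot']);print((R1.inv()*R).as_rotvec(degrees=True))
E
```

```text
[0.5742441  0.26174184 0.22453715] 0.015757299368446723 39.99924751929939
[ 0.51492291 -0.12782223  0.19153936] (array([  0.7, 394. ,  33.2]), array([-4.9 , 27.46, 20.05]))
[ 0.  27.7  0. ]
```

jog_arm(motion=[0, 0.5, 0, 0, 0, 0, 1, 0, 0.9, 0, 0, 0, 0, 1, 0, 0.9, 0, 0, 0, 0, 1, 0, 0.9, 0, 0, 0, 0, 1, 0, 0.9, 0, 0, 0, 0, 1, 0, 0.9, 0, 0, 0, 0, 1, 0, 0.9, 0, 0, 0, 0, 1, 0, 0.9, 0, 0, 0, 0, 1, 0, 0.9, 0, 0, 0, 0, 1, 0, 0.9, 0, 0, 0, 0, 1, 0, 0.9, 0, 0, 0, 0, 1, 0, 0.4, 0, 0, 0, 0, 1])

```text
time: 10.0
position: [0.5133, -0.1315, 0.2237]
tool_rot: [0.997, -0.078, -0.001, -0.0]
ft_force: [-0.0, -0.2, -1.7]
grip_width: 0.0155
grip_force: 40.0
```

jog_arm(motion=[0, 0, 0, 0, 0, 1, 1, 0, 0, 0, 0, 0, 1, 1, 0, 0, 0, 0, 0, 1, 1, 0, 0, 0, 0, 0, 1, 1, 0, 0, 0, 0, 0, 1, 1, 0, 0, 0, 0, 1, 0, 1, 0, 0, 0, 0, 1, 0, 1, 0, 0, 0, 0, 1, 0, 1, 0, 0, 0, 0, 1, 0, 1, 0, 0, 0, 0, 1, 0, 1, 0, 0, 0, 0, 1, 0, 1, 0, 0, 0, 0, 0.9, 0, 1])

```text
time: 11.5
position: [0.5136, -0.1286, 0.224]
tool_rot: [0.941, -0.241, 0.231, 0.059]
ft_force: [-0.2, 0.1, -1.1]
grip_width: 0.0158
grip_force: 40.0
```

```bash
python3 - <<'E'
from h import *
o=robot.get_obs(); I=robot.camera('wrist'); cv2.imwrite('pics/w4.png',I); np.save('w4.npy',o,allow_pickle=True)
T=robot.camera('top'); S=robot.camera('scene')
cv2.imwrite('pics/c4.png',np.hstack([cv2.resize(T[170:300,300:450],None,fx=2.6,fy=2.6),cv2.resize(S[180:310,230:380],None,fx=2.6,fy=2.6)]))
print(o['time'],o['position'],o['grip_width'],o['ft_force'])
for s in(.1,.06): print(delta(*target(out=s)))
E
```

```text
11.5 [ 0.5135529  -0.12862851  0.22396945] 0.01581090276963089 [-0.22444396  0.11950583 -1.09072614]
(array([-13.6,  -1.4,  29.1]), array([-0.2 ,  0.36,  0.42]))
(array([-13.3,  -1.3,  69.1]), array([-0.2 ,  0.36,  0.42]))
```

View pics/w4.png

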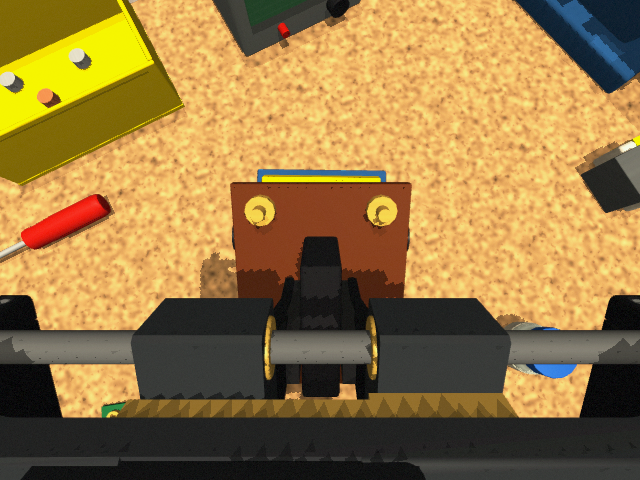

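Wrist view: the board is held square in the jaws, with its upper edge at (232,183) to (411,183). The face's yellow upper edge shows behind it at columns 262 to 386, so the sides line up. Next I approach along the normal.

jog_arm(motion=[-0.17, -0.02, 0.2, -0.05, 0.09, 0.1, 1, -0.16, -0.01, 0.4, 0, 0, 0, 1, 0, 0, 0.4, 0, 0, 0, 1, 0, 0, 0.2, 0, 0, 0, 1, 0, 0, 0, 0, 0, 0, 1])

```text
time: 12.28
position: [0.5252, -0.134, 0.1756]
tool_rot: [0.939, -0.245, 0.233, 0.061]
ft_force: [0.3, 1.0, -1.2]
grip_width: 0.0155
grip_force: 40.0
```

```bash
python3 - <<'E'
from h import *
o=np.load('w4.npy',allow_pickle=True).item()
c=robot.calibration('wrist');K=cam('wrist',o)[0];T=c['T_tool_cam']
d=np.c_[np.array([(232,183),(411,183.)]),[1,1]]@np.linalg.inv(K).T@T[:3,:3].T; print('edge in tool (expect 55,+-42)',(T[:3,3]+d*((.0187-T[2,3])/d[:,2])[:,None]).round(4))
o=robot.get_obs(); I=robot.camera('wrist'); T2=robot.camera('top'); S=robot.camera('scene')
cv2.imwrite('pics/c5.png',np.vstack([np.hstack([cv2.resize(T2[185:290,315:435],None,fx=3.3,fy=3.3),cv2.resize(S[185:290,230:350],None,fx=3.3,fy=3.3)]),cv2.resize(I[130:265,120:520],None,fx=1.98,fy=1.7)[:240,:792]]))
print(o['time'],o['position'],o['ft_force'])
for s in(.0247,): print(delta(*target(out=s)))
E
```

```text
edge in tool (expect 55,+-42) [[ 0.0545 -0.0412  0.0187]
 [ 0.0544  0.0411  0.0187]]
12.275 [ 0.52523833 -0.13398785  0.17560364] [ 0.29534597  0.986211   -1.17478984]
(array([-3.6, -0.2, 56.6]), array([-0.01, -0.29, -0.01]))
```

View pics/c5.png

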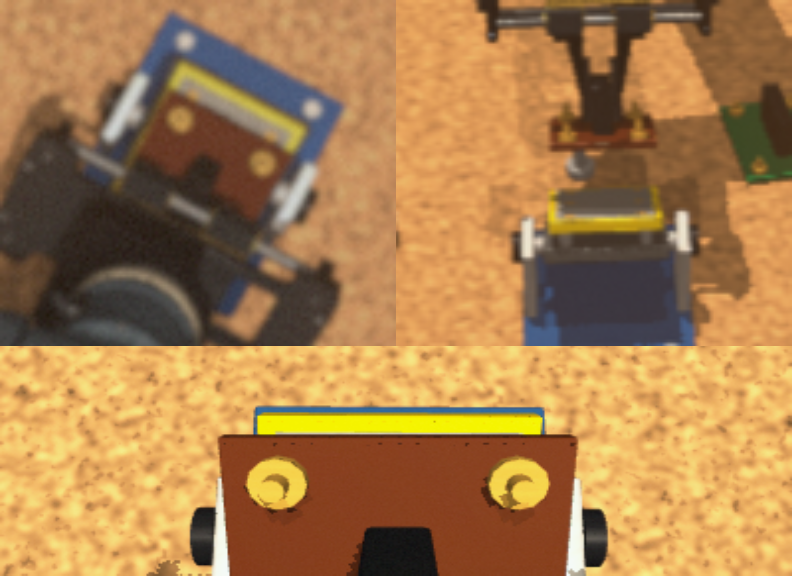

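The composite shows the board centred laterally over the face and parallel to it, with a gap of about 55 mm. In the wrist panel the yellow edge is centred at column ~322 and the board at ~321.

```bash
python3 - <<'E'
from h import *
o=robot.get_obs(); I=robot.camera('wrist'); C=cam('wrist',o)
H=cv2.cvtColor(I,cv2.COLOR_BGR2HSV); m=cv2.inRange(H,(22,150,90),(35,255,255))
for u in(280,320,360): print(u,np.flatnonzero(m[140:185,u])+140, [tuple(x) for x in H[162:176:2,u]])
r=np.flatnonzero(m[176]); r=r[(r>200)&(r<450)]; print(r.min(),r.max())
for t in(26,27.7,29):
    p,R=target(tilt=t,out=0); Rm=R.as_matrix(); n=-Rm[:,2]
    oo,d=ray(C,[(320,v) for v in(167,169,171)]+[(r.min(),176),(r.max(),176)]); X=oo+d*(((p-oo)@n)/(d@n))[:,None]
    print(t,((X-p)@Rm)[:,:2].round(4).tolist())
E
```

```text
280 [170 171 172 173 174 175 176 177 178 179 180] [(np.uint8(18), np.uint8(147), np.uint8(243)), (np.uint8(18), np.uint8(146), np.uint8(244)), (np.uint8(108), np.uint8(119), np.uint8(131)), (np.uint8(104), np.uint8(179), np.uint8(157)), (np.uint8(24), np.uint8(240), np.uint8(186)), (np.uint8(30), np.uint8(253), np.uint8(246)), (np.uint8(30), np.uint8(255), np.uint8(245))]
320 [170 171 172 173 174 175 176 177 178 179 180] [(np.uint8(17), np.uint8(152), np.uint8(240)), (np.uint8(19), np.uint8(145), np.uint8(245)), (np.uint8(109), np.uint8(113), np.uint8(124)), (np.uint8(104), np.uint8(174), np.uint8(152)), (np.uint8(25), np.uint8(244), np.uint8(180)), (np.uint8(30), np.uint8(255), np.uint8(245)), (np.uint8(28), np.uint8(248), np.uint8(246))]
360 [170 171 172 173 174 175 176 177 178 179 180] [(np.uint8(19), np.uint8(143), np.uint8(246)), (np.uint8(23), np.uint8(129), np.uint8(246)), (np.uint8(90), np.uint8(25), np.uint8(123)), (np.uint8(105), np.uint8(177), np.uint8(157)), (np.uint8(24), np.uint8(227), np.uint8(180)), (np.uint8(30), np.uint8(255), np.uint8(244)), (np.uint8(30), np.uint8(255), np.uint8(245))]
251 393
26 [[0.0581, -0.0006], [0.0569, -0.0006], [0.0556, -0.0006], [0.0526, -0.0441], [0.0525, 0.0455]]
27.7 [[0.0583, -0.0006], [0.0571, -0.0006], [0.0558, -0.0006], [0.0527, -0.0438], [0.0527, 0.0452]]
29 [[0.0584, -0.0006], [0.0572, -0.0006], [0.056, -0.0006], [0.0529, -0.0436], [0.0529, 0.0449]]
```

jog_arm(motion=[-0.05, 0, 0.5, 0, -0.03, 0, 1, -0.05, 0, 0.4, 0, -0.03, 0, 1, 0, 0, 0.2, 0, 0, 0, 1, 0, 0, 0, 0, 0, 0, 1])

```text
time: 12.98
position: [0.5398, -0.142, 0.1353]
tool_rot: [0.94, -0.245, 0.232, 0.06]
ft_force: [0.5, -0.9, -1.5]
grip_width: 0.0157
grip_force: 40.0
```

```bash
python3 - <<'E'
from h import *
o=robot.get_obs(); print(o['time'],delta(*target()),o['ft_force'],o['moment'])
cv2.imwrite('pics/s6.png',cv2.resize(robot.camera('scene')[190:280,240:350],None,fx=7,fy=6.6,interpolation=cv2.INTER_CUBIC))
E
```

```text
12.975 (array([ 0.8, -0.3, 12.2]), array([-0.  , -0.01, -0.  ])) [ 0.46366966 -0.93469507 -1.53974002] [ 0.26175404  0.35428205 -0.00689816]
```

View pics/s6.png

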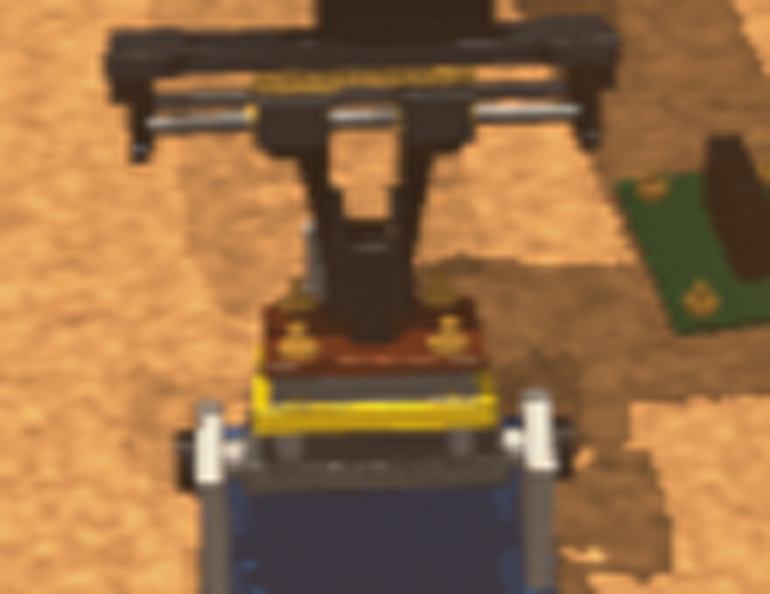

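The scene crop shows the board about 12 mm above the face, parallel and centred. Now I creep in while watching the force.

jog_arm(motion=[0.02, 0, 0.1, 0, 0, 0, 1, 0, 0, 0.1, 0, 0, 0, 1, 0, 0, 0, 0, 0, 0, 1, 0, 0, 0, 0, 0, 0, 1])

```text
time: 13.52
position: [0.5435, -0.1441, 0.1287]
tool_rot: [0.94, -0.245, 0.232, 0.06]
ft_force: [0.2, 0.4, -0.7]
grip_width: 0.0158
grip_force: 40.0
```

```bash
cat > st.py <<'E'
from h import *
F=[];M=[]
for i in range(4):
    o=robot.get_obs(); F.append(o['ft_force']); M.append(o['moment']); robot.camera('top')
p,R=target(); print(round(o['time'],2),*delta(p,R,o),'F tool',R.inv().apply(np.mean(F,0)).round(2),'M tool',R.inv().apply(np.mean(M,0)).round(3))
E
python3 st.py
```

```text
13.68 [ 0.1 -0.2  4.4] [-0.01 -0.02 -0.01] F tool [-0.77 -0.18  1.01] M tool [ 0.025 -0.444  0.031]
```

jog_arm(motion=[0, 0, 0.07, 0, 0, 0, 1, 0, 0, 0, 0, 0, 0, 1])

```text
time: 13.98
position: [0.5447, -0.1448, 0.126]
tool_rot: [0.94, -0.245, 0.232, 0.06]
ft_force: [-0.4, 0.3, -1.0]
grip_width: 0.016
grip_force: 40.0
```

```bash
python3 st.py
```

```text
14.12 [ 0.1 -0.2  1.5] [-0.01 -0.01 -0.  ] F tool [-0.39 -0.24  1.28] M tool [ 0.039 -0.432  0.024]
```

jog_arm(motion=[0, 0, 0.05, 0, 0, 0, 1, 0, 0, 0, 0, 0, 0, 1])

```text
time: 14.42
position: [0.5454, -0.1451, 0.1246]
tool_rot: [0.94, -0.245, 0.232, 0.06]
ft_force: [-1.8, 1.4, 2.0]
grip_width: 0.0158
grip_force: 40.0
```

```bash
python3 st.py
```

```text
14.57 [ 0.1 -0.2 -0.2] [-0.01 -0.03 -0.  ] F tool [-1.19 -0.46 -2.83] M tool [-0.04  -0.301  0.014]
```

jog_arm(motion=[0, 0, 0.04, 0, 0, 0, 1, 0, 0, 0, 0, 0, 0, 1])

```text
time: 14.88
position: [0.5462, -0.1455, 0.1231]
tool_rot: [0.94, -0.245, 0.232, 0.06]
ft_force: [-1.5, 1.9, 3.5]
grip_width: 0.0156
grip_force: 40.0
```

```bash
python3 st.py
```

```text
15.03 [ 0.  -0.2 -2. ] [-0.01 -0.02 -0.  ] F tool [-0.73 -0.68 -4.28] M tool [-0.027 -0.281  0.035]
```

jog_arm(motion=[0, 0, 0, 0, 0.25, 0, 1, 0, 0, 0, 0, 0, 0, 1])

```text
time: 15.32
position: [0.5461, -0.1455, 0.1229]
tool_rot: [0.938, -0.244, 0.24, 0.063]
ft_force: [-1.2, 1.8, 4.5]
grip_width: 0.0157
grip_force: 40.0
```

```bash
python3 st.py
```

```text
15.47 [ 0.2 -0.3 -2.1] [ 0.01 -0.99 -0.02] F tool [-0.23 -0.69 -3.91] M tool [-0.011 -0.633  0.009]
```

jog_arm(motion=[0, 0, 0.04, 0, 0, 0, 1, 0, 0, 0, 0, 0, 0, 1])

```text
time: 15.78
position: [0.5468, -0.1459, 0.1216]
tool_rot: [0.938, -0.244, 0.24, 0.062]
ft_force: [-1.6, 1.3, 4.6]
grip_width: 0.0156
grip_force: 40.0
```

```bash
python3 st.py
```

```text
15.93 [ 0.2 -0.3 -3.6] [ 0.   -1.   -0.01] F tool [-0.74  0.16 -5.13] M tool [-0.091 -0.672 -0.022]
```

jog_arm(motion=[0, 0, 0.03, 0, -0.12, 0, 1, 0, 0, 0.03, 0, 0, 0, 1, 0, 0, 0, 0, 0, 0, 1])

```text
time: 16.35
position: [0.5477, -0.1465, 0.1196]
tool_rot: [0.938, -0.245, 0.236, 0.061]
ft_force: [-4.5, 1.1, 5.4]
grip_width: 0.0157
grip_force: 40.0
```

```bash
python3 st.py; python3 - <<'E'
from h import *
o=robot.get_obs(); I=robot.camera('wrist'); S=robot.camera('scene')
cv2.imwrite('pics/f.png',np.vstack([cv2.resize(S[190:280,240:350],(640,380),interpolation=cv2.INTER_CUBIC),I[130:330,:]])); print(o['grip_force'],o['time'])
E
```

```text
16.5 [ 0.1 -0.3 -5.9] [-0.01 -0.55 -0.01] F tool [-1.21  0.84 -7.21] M tool [-0.201 -0.465 -0.024]
40.00827815383673 16.55
```

View pics/f.png

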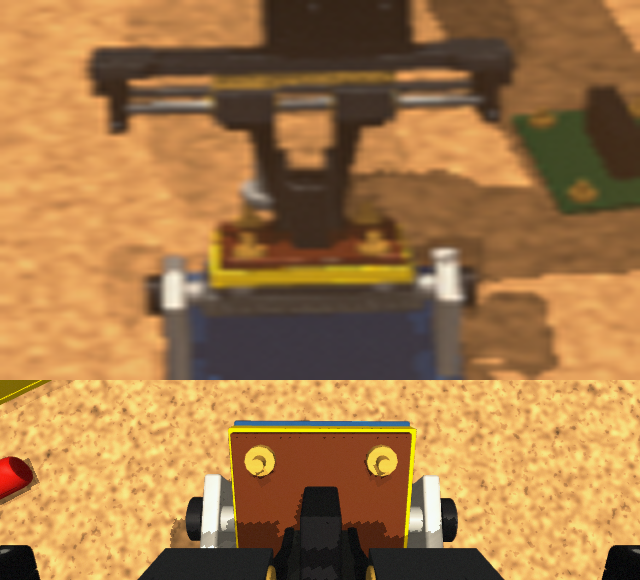

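The board lies flush, with an even yellow margin of about 3 mm on the three visible sides. The net push is about 8.3 N, which puts the face roughly 5.5 mm in. I'll hold briefly and hand in.

jog_arm(motion=[0, 0, 0, 0, 0, 0, 1, 0, 0, 0, 0, 0, 0, 1, 0, 0, 0, 0, 0, 0, 1, 0, 0, 0, 0, 0, 0, 1])

```text
time: 17.15
position: [0.5477, -0.1464, 0.1197]
tool_rot: [0.938, -0.245, 0.236, 0.061]
ft_force: [-3.9, 1.5, 6.1]
grip_width: 0.0157
grip_force: 40.0
```

```bash
python3 st.py; python3 -c "
from rig import robot
print(robot.hand_in())"
```

```text
17.3 [ 0.1 -0.3 -5.9] [-0.01 -0.55 -0.01] F tool [-1.22  0.72 -7.13] M tool [-0.222 -0.419  0.013]
the job is handed in; nothing more can be done
None
```

I handed the job in at about 17 s, still gripping the brown board flush and centred on the sloping face with the face pressed in by an estimated 5.5 mm; the hand-in gave no verdict.

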